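# Load a dowel into the sprung drilling jig and hold it on the stop

## Task

Take the longest of the three dowels out of the rack, stand it upright in the sprung cup of the drilling jig, and press it down steadily until the cup is fully home and bears firmly on its stop, without ramming it or pushing on the cup itself. Leave the two shorter dowels, the clamp and the try square where they are. Finish while still gripping the dowel and holding it pressed down on the stop, ready for drilling: do not let go.

Things in the scene. Friction and masses are not known exactly. Their poses are not given: they have to be found in the camera images.
- long_dowel: the longest dowel, a plain beech rod 20 mm in diameter and 180 mm long (about 30 to 65 g), upright in one of the three rack holes; origin at the centre of its lower end, z along the rod (up)
- long_dowel_center (a point): centre of the long dowel, on its axis, 90 mm above its lower end; z along the rod
- long_dowel_foot (a point): centre of the long dowel's lower end; z along the rod. In the rack it stands 10 mm above the bench
- mid_dowel_center (a point): centre of a shorter dowel of the same wood, 20 mm in diameter, 130 mm long, in another rack hole (its top 140 mm above the bench); stays where it is
- short_dowel_center (a point): centre of the shortest dowel, 20 mm in diameter, 110 mm long, in the remaining rack hole (its top 120 mm above the bench); stays where it is
- rack: fixed plywood block, 60 mm (x) by 200 mm (y) by 50 mm high, with three blind holes 23 mm wide and 40 mm deep in a row along its y axis, 70 mm apart, the middle one at its centre; which dowel is in which hole varies. Origin at the centre of its underside, z up
- jig: fixed drilling jig: plywood base 170 mm (x) by 120 mm (y) by 15 mm, on it a dark steel stop boss 56 mm in diameter whose top is 45 mm above the bench, with the sprung cup above it. On the +x side a steel post (74 to 96 mm from the cup's axis, 40 mm wide, 112 mm high) carries a horizontal brass drill bush 16 mm thick that reaches to 55 mm from the cup's axis at 100 mm height (108 mm at its top). Origin on the bench under the cup's axis, z up
- cup_mouth (a point): centre of the cup's mouth, at its rim, z up; 115 mm above the bench with the spring free. The aluminium cup is 39 mm deep over its flange (flange 56 mm in diameter, 6 mm thick), its bore is 25 mm wide and flares to about 39 mm over the top 12 mm
- cup_floor (a point): centre of the cup's inner floor, where the dowel's lower end comes to rest, z up; 78 mm above the bench with the spring free, 53 mm when on the stop
- cup (a joint): how far the sprung cup is pressed down, in m: 0 free (up), 0.025 when its flange meets the stop boss, a hard stop. It slides straight down; the spring resists with about 3 N at first and 9 N at the stop; it springs up again when let go. 15 to 25 N in all sets it firmly on the stop; more than 60 N on the dowel is ramming
- clamp_center (a point): a green G-clamp lying flat, about 110 by 165 mm, 24 mm high at most; the point is the middle of its C-shaped frame; stays where it is
- square_center (a point): a try square lying flat, dark wooden stock 120 by 30 mm, 18 mm high, with a steel blade 150 mm long; the point is the centre of the stock; stays where it is
There are look-alikes about, which are no part of the job. What is shaped like the long_dowel but purple or yellow is not meant. Leave any red look-alike of the jig alone.

How it is judged:
By the outcome, as a careful person would: the job done as asked, in the order asked, and still so for the second after the job is handed in, while the arm keeps its last pose, push and grip.
It also fails if it takes over 51 s, if anything falls off the work surface, if the arm or the gripper's body presses on something with over 40 N, if the wrist force passes 120 N, or if a joint passes its speed limit or range.

## Robot

A 6-joint arm with a two-finger parallel gripper is mounted at the origin on the work surface. World frame = base frame: x ahead of the robot, y to its left, z up, the work surface at z = 0. Lengths are in mm, angles in rad, forces in N, time in s.
With the tool pointing down it reaches from about 300 to 775 mm from the base axis. Payload 14.6 kg.
Tool frame: the origin (TCP) lies between the finger pads; the fingertips stand 8 mm ahead of it and the grasp point (between the pads) lies 11 mm behind it; z points along the fingers, y is the direction in which the jaws open and shut (so a half turn about z gives the same grasp; the last joint's range is limited). The gripper opens to 94 mm and grips with 3 to 60 N. Pads are 16 mm wide; open, the fingers measure 119 mm over their backs; the gripper's body (75 mm by 177 mm) begins 78 mm behind the grasp point.
Start: joints at [-1.183, 0.3, 1.521, -0, 1.321, -0.067], TCP at [241.597, -494.085, 213.446] pointing down, gripper open.
Joint ranges: [-3.03, 3.03], [-0.79, 2.21], [0.23, 2.52], [-1.04, 4.18], [0, 3.07], [-2.55, 2.55]. Speed limits (rad/s): [2.22, 2.22, 2.57, 3.14, 3.14, 3.14].

## Interface

Orientations are given as [roll, pitch, yaw] about the fixed x, y, z axes, in that order (R = Rz(yaw) Ry(pitch) Rx(roll)).
In Python, from cell import manip gives the robot as it stands. The module is installed in compiled form; this text tells all that it offers.
- The arm moves only by the tool send_rows, never from a script. Its argument "series" is a list that holds one entry, the list of rows, each a list of 5 numbers: the opening, from 0 (shut) to 1 (fully open), then the shift along the tool's x, y, z in mm, then the turn about the tool's z in degrees. In form: [[[gripper, dx, dy, dz, roll], ...]]. A call has 1 to 10 rows; each row is the pose to reach, as a shift and turn from the pose commanded when the call began, along the tool's axes at that moment; what a row does not reach only later rows make up. A row lasts 1/10 s, in which the tool goes at most 50 mm and 8.59 degrees, less where a joint would pass 70% of its speed; a pose out of reach is approached as far as the arm can. A call with a gripper value outside its range is refused whole. The fingers move at their own pace and stop on an object; "newtons" is the grip in N (left out, the last holds). Time passes only in rows, so rows that repeat a pose let the fingers close. It gives the time, the measured TCP pose, the force and the opening at its end, in the units of the state.
- manip.read_state(): the state, without advancing time (a new reading comes with each control period).
- manip.camera(name): name is "scene" or "top" or "wrist"; returns a dict with "img" (384x512x3 uint8, red, green, blue), "vfov" (degrees; the focal length in pixels is half the picture's height over the tangent of half this angle, whatever the lens; pixels are square), "cx", "cy" (the principal point, pixels), "pose" (4x4, takes a point from camera to world coordinates); the wrist camera has in their place "T_tool_cam" (4x4, takes a point from camera to tool coordinates, whose origin is the TCP and whose axes are the flange's). Camera axes: x right, y down, z forward; pixel columns grow to the right and rows downward; lengths in mm; the calibration is good to about 2 mm. A picture is of the moment at which its call begins: read the wrist's pose just before it. There is no depth.
- manip.sign_off(): hands the job in, once; it reports no verdict.
Trained networks look in a picture, given as the dict that the camera call returned (one of the last four; its "shot" number tells which), for a name from the list of things; names that differ only in an ending like _2 or _b are one class to them, and where a whole thing is asked for, a point or a joint stands for the part that bears it (a point fixed in the world has none). Each returns a list of dicts, best first, with "conf" (0 to 1); they miss things now and then, are a little off and sometimes report something else, mostly with a low value. They report only what shows in the picture. A call takes as long as a camera call. They do not tell look-alikes from the thing itself.
- manip.find_in(target, picture): "rect" ([left, top, width, height] in pixels, round what is visible of it).
- manip.silhouettes(target, picture): "pixels" (384x512 bool, what is visible of it) and "rect" ([left, top, width, height] in pixels, round what is visible of it).
The state is a dict: "clock": time; "joints": joint angles; "qd": joint speeds; "effort": joint torques, N m; "eef_pos": TCP position; "eef_rot": TCP orientation; "wrist_force": force on the tool from outside, world axes, zero at the start; "moment": the same for the moment, N m; "finger_gap": finger opening in mm.
Only numpy, scipy, OpenCV 4.12 (cv2) and the standard library are available. Lean on these libraries where they do the work, as an engineer would, in place of code of your own. Each camera call takes 0.05 s, during which the arm holds its last target. There are 200 camera calls.

## Working session

There is one attempt and no reset: what is moved stays moved. The work goes in short steps, Python scripts to look and compute and a tool call to move; the robot and the scene stay as the last step left them, time stands still between calls to the robot, and variables do not carry over. Pictures are saved under pics/ and viewed, about 8 in all and at most 12, crops included, and the job is handed in when it is done.

Besides the shell and the picture viewer there is one more tool, called after "Emit:" in YAML: its name, and indented under it one key for each argument. send_rows: Moves the arm, as the interface text tells. Its arguments: {"type":"object","properties":{"series":{"type":"array"},"newtons":{"type":"number"}},"required":["series"]}

```bash
mkdir -p pics; cat > h.py <<'E'
import numpy as np, cv2
from cell import manip
from scipy.spatial.transform import Rotation as R
def cam(n):
    s=manip.read_state(); c=manip.camera(n)
    if n=='wrist':
        T=np.eye(4);T[:3,:3]=R.from_euler('xyz',s['eef_rot']).as_matrix();T[:3,3]=s['eef_pos'];c['pose']=T@np.array(c['T_tool_cam'])
    c['pose']=np.array(c['pose']);return c
def f(c): return 192/np.tan(np.radians(c['vfov'])/2)
def ray(c,u,v):
    d=c['pose'][:3,:3]@np.array([(u-c['cx'])/f(c),(v-c['cy'])/f(c),1]);return c['pose'][:3,3],d/np.linalg.norm(d)
def onz(c,u,v,z):
    o,d=ray(c,u,v);return o+d*(z-o[2])/d[2]
def proj(c,p):
    q=c['pose'][:3,:3].T@(np.array(p)-c['pose'][:3,3]);return q[:2]/q[2]*f(c)+[c['cx'],c['cy']]
def tri(rs):
    A=sum(np.eye(3)-np.outer(d,d) for o,d in rs);b=sum((np.eye(3)-np.outer(d,d))@o for o,d in rs)
    return np.linalg.solve(A,b)
def save(c,n): cv2.imwrite('pics/'+n,c['img'][:,:,::-1])
E
python3 - <<'E'
from h import *
s=manip.read_state();print(s['clock'],s['eef_pos'],s['eef_rot'],s['finger_gap'])
ims=[]
for n in('scene','top'):
    c=cam(n);ims.append(c['img']);print(n,c['vfov'],c['cx'],c['cy'],np.round(c['pose'],2).tolist())
    for t in('long_dowel','mid_dowel_center','short_dowel_center','rack','jig','cup_mouth','clamp_center','square_center'):
        print(t,[(np.round(r['rect']).tolist(),round(r['conf'],2)) for r in manip.find_in(t,c)][:5])
cv2.imwrite('pics/a.png',cv2.resize(ims[0],(800,600))[:,:,::-1]);cv2.imwrite('pics/b.png',cv2.resize(ims[1],(800,600))[:,:,::-1])
E
```

```text
0.0 [ 241.50906357 -493.86004013  212.88634521] [-3.14043392e+00 -9.46049421e-05  4.54794979e-01] 94.07528277665716
scene 55.26737806386208 252.22674302602303 192.6337243261441 [[0.75, 0.5, -0.43, 877.49], [0.66, -0.58, 0.48, -408.77], [-0.01, -0.64, -0.77, 735.6], [0.0, 0.0, 0.0, 1.0]]
long_dowel [([138.0, 168.0, 25.0, 57.0], 0.86), ([183.0, 183.0, 21.0, 50.0], 0.83)]
mid_dowel_center [([281.0, 135.0, 22.0, 26.0], 0.7), ([167.0, 224.0, 16.0, 30.0], 0.61)]
short_dowel_center [([202.0, 180.0, 11.0, 32.0], 0.72)]
rack [([165.0, 198.0, 65.0, 79.0], 0.83)]
jig [([213.0, 91.0, 70.0, 61.0], 0.79), ([261.0, 135.0, 78.0, 70.0], 0.67)]
cup_mouth [([282.0, 134.0, 20.0, 30.0], 0.95), ([237.0, 91.0, 15.0, 29.0], 0.7)]
clamp_center [([344.0, 201.0, 64.0, 52.0], 0.77)]
square_center [([263.0, 275.0, 86.0, 81.0], 0.87)]
top 50.12043023953673 245.9994798890914 189.75246207735236 [[-0.01, -0.99, 0.12, 398.03], [-1.0, 0.01, -0.01, -14.81], [0.0, -0.12, -0.99, 1081.11], [0.0, 0.0, 0.0, 1.0]]
long_dowel [([298.0, 251.0, 20.0, 13.0], 0.72), ([288.0, 201.0, 19.0, 17.0], 0.52), ([300.0, 156.0, 16.0, 24.0], 0.52)]
mid_dowel_center []
short_dowel_center [([261.0, 215.0, 9.0, 8.0], 0.43)]
rack [([255.0, 190.0, 77.0, 43.0], 0.71)]
jig [([145.0, 158.0, 48.0, 66.0], 0.93), ([118.0, 249.0, 59.0, 70.0], 0.64), ([288.0, 202.0, 22.0, 16.0], 0.47)]
cup_mouth [([130.0, 283.0, 24.0, 27.0], 0.95), ([151.0, 186.0, 27.0, 28.0], 0.72)]
clamp_center [([147.0, 81.0, 63.0, 44.0], 0.94)]
square_center [([235.0, 80.0, 72.0, 42.0], 0.79)]
```

View pics/a.png

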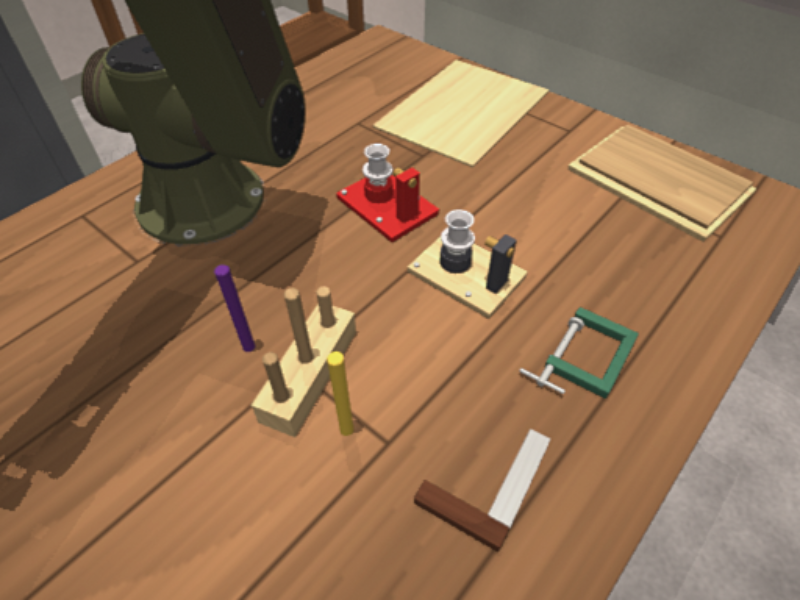

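View pics/b.png

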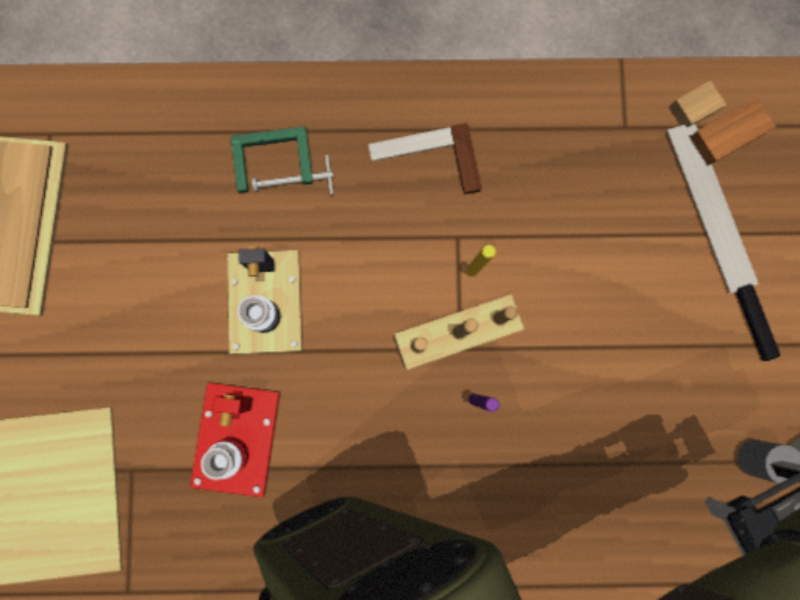

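The scene view shows the rack at about (195,237) in 512-pixel coordinates, with three beech rods. The candidates are:
- the middle rod (187,208), clearly the tallest
- the near rod (177,240) and the far rod (208,197), both shorter
- purple (150,197) and yellow (218,252) look-alikes, not meant

There are two jigs: a plywood one at (294,160), which is the target, and a red one to leave alone. I'm choosing the middle rod and will check it in a close crop.

```bash
python3 - <<'E'
from h import *
C={n:cam(n) for n in('scene','top')}
S,T=C['scene'],C['top']
# rough triangulations (pixels read off the pictures)
for nm,a,b in(('long top',(187,188),(300.8,208)),('near top',(173.5,229),(326,200)),('far top',(207,187),(268,220)),('cup',(294.5,139),(165,200))):
    print(nm,tri([ray(S,*a),ray(T,*b)]).round(1))
rk=[onz(T,*p,50) for p in((254,214),(328,189),(335,209),(261,235))]
print('rack corners',np.round(rk,0).tolist())
jb=[onz(T,*p,15) for p in((146,161),(191,160),(193,224),(147,226))]
print('jig corners',np.round(jb,0).tolist())
a=cv2.resize(S['img'][170:280,140:240],(400,440),interpolation=2);b=cv2.resize(S['img'][125:205,255:345],(400,440),interpolation=2)
cv2.imwrite('pics/c.png',np.hstack([a,b])[:,:,::-1])
a=cv2.resize(T['img'][180:245,245:340],(400,274),interpolation=2);b=cv2.resize(T['img'][155:230,130:210],(400,375),interpolation=2)
E
```

```text
long top [ 461.8 -139.1  184.2]
near top [ 483.3 -205.   133.8]
far top [439.2 -71.5 111.2]
cup [493.  174.4 118. ]
rack corners [[457.0, -41.0, 50.0], [518.0, -229.0, 50.0], [467.0, -245.0, 50.0], [404.0, -57.0, 50.0]]
jig corners [[602.0, 241.0, 15.0], [603.0, 122.0, 15.0], [435.0, 117.0, 15.0], [431.0, 235.0, 15.0]]
```

View pics/c.png

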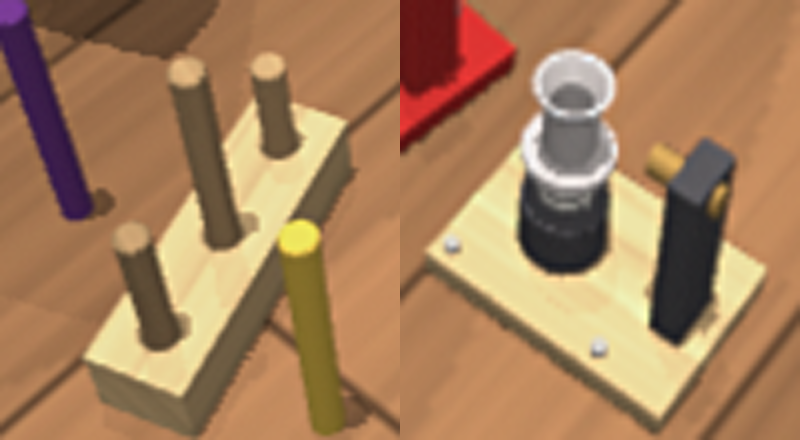

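The crop confirms it: the middle rod is clearly the longest, and its triangulated top is at z≈184 mm against 190 expected. The plywood jig with the black boss is the target. I'll approach above the rack with the jaws half open along the row.

Emit:
send_rows:
  series:
    - [[0.55,20,-12,-40,1],[0.55,60,-38,-70,2],[0.55,100,-63,-90,3],[0.55,140,-88,-100,4],[0.55,180,-113,-100,5],[0.55,220,-138,-100,6],[0.55,260,-163,-100,7],[0.55,300,-188,-100,8],[0.55,330,-208,-100,8],[0.55,353,-222,-100,8]]
  newtons: 50

```text
clock: 2.0
eef_pos: [462.0, -137.5, 313.6]
eef_rot: [3.141, -0.0, 0.317]
wrist_force: [-0.4, -0.6, -0.1]
finger_gap: 51.5
```

```bash
python3 - <<'E'
from h import *
s=manip.read_state();print(s['clock'],s['eef_pos'],s['eef_rot'],s['finger_gap'],s['wrist_force'])
c=cam('wrist');save(c,'d.png');print(np.round(c['T_tool_cam'],2).tolist(),c['vfov'],c['cx'],c['cy'])
print(proj(c,[462,-139,190]),proj(c,[462,-141,50]))
for t in('long_dowel','rack'):print(t,[(np.round(r['rect']).tolist(),round(r['conf'],2)) for r in manip.find_in(t,c)])
S,T=cam('scene'),cam('top');print('yellow',tri([ray(S,215.7,228.5),ray(T,313,161)]))
E
```

```text
2.0 [ 461.97225706 -137.46919705  313.61747715] [ 3.14148083e+00 -3.54244075e-04  3.16678506e-01] 51.47947843811529 [-0.42865396 -0.59352965 -0.08258674]
[[0.0, -0.97, -0.25, 71.18], [1.0, 0.0, 0.0, 0.26], [-0.0, -0.25, 0.97, -171.18], [0.0, 0.0, 0.0, 1.0]] 60.287698340358936 258.8100403693079 192.73808305520194
[260.03131339 189.35444521] [261.05634593 164.94755782]
long_dowel [([296.0, 75.0, 45.0, 26.0], 0.96), ([246.0, 223.0, 19.0, 74.0], 0.64), ([251.0, 152.0, 21.0, 49.0], 0.59)]
rack [([182.0, 138.0, 157.0, 51.0], 0.96)]
yellow [ 568.48674708 -169.0947077   176.52927529]
```

View pics/d.png

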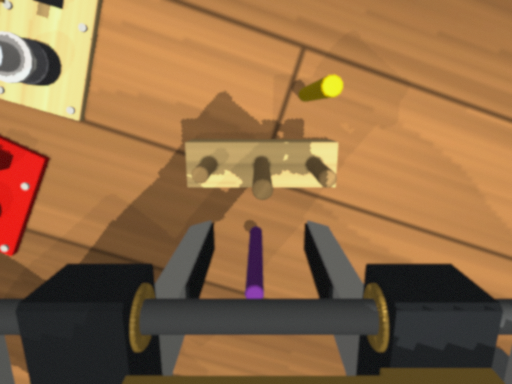

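The wrist view shows the rod top at (262,189), where the two fixed cameras predicted (260,189). That's a third view agreeing within about 1 mm. The yellow rod is 105 mm away, clear of the fingers. Descending to the grasp.

Emit:
send_rows:
  series:
    - [[0.55,0,1,30,0],[0.55,0,1.5,65,0],[0.55,0,1.5,95,0],[0.55,0,1.5,120,0],[0.55,0,1.5,140,0],[0.55,0,1.5,152,0],[0.55,0,1.5,158,0],[0.55,0,1.5,158,0],[0.2,0,1.5,158,0],[0,0,1.5,158,0]]
  newtons: 50

```text
clock: 3.25
eef_pos: [462.0, -141.2, 156.3]
eef_rot: [3.141, -0.001, 0.315]
wrist_force: [0.0, -0.1, 1.5]
finger_gap: 39.2
```

Emit:
send_rows:
  series:
    - [[0,0,0,0,0],[0,0,0,0,0],[0,0,0,0,0],[0,0,0,0,0]]

```text
clock: 3.65
eef_pos: [461.8, -141.0, 155.7]
eef_rot: [3.141, -0.0, 0.315]
wrist_force: [0.8, 0.7, 2.9]
finger_gap: 19.2
```

Gripped, with a 19.2 mm gap. I'll lift slowly at first, then to about z 320.

Emit:
send_rows:
  series:
    - [[0,0,0,-8,0],[0,0,0,-18,0],[0,0,0,-32,0],[0,0,0,-50,0],[0,0,0,-75,0],[0,0,0,-105,0],[0,0,0,-135,0],[0,0,0,-155,0],[0,0,0,-165,0],[0,0,0,-165,0]]

```text
clock: 4.65
eef_pos: [461.8, -141.1, 321.6]
eef_rot: [3.14, -0.002, 0.315]
wrist_force: [0.9, -0.7, -1.3]
finger_gap: 19.4
```

```bash
python3 - <<'E'
from h import *
s=manip.read_state();print(s['clock'],s['eef_pos'],s['eef_rot'],s['finger_gap'],s['wrist_force'],s['joints'])
S,T,W=cam('scene'),cam('top'),cam('wrist')
a,b=(cv2.resize(x['img'][y:y+150,q:q+200],(400,300),interpolation=2) for x,y,q in((S,100,100),(T,120,120)))
m=cv2.resize(S['img'][115:190,235:335],(400,300),interpolation=2);n=cv2.resize(T['img'][155:230,120:220],(400,300),interpolation=2)
cv2.imwrite('pics/e.png',np.vstack([np.hstack([a,b]),np.hstack([m,n])])[:,:,::-1]);save(W,'f.png')
for nme,c in(('S',S),('T',T),('W',W)):
  for t in('long_dowel','cup_mouth','jig'):print(nme,t,[(np.round(r['rect']).tolist(),round(r['conf'],2)) for r in manip.find_in(t,c)])
E
```

```text
4.65 [ 461.84000006 -141.07289012  321.61052463] [ 3.14035869e+00 -1.56537288e-03  3.15148970e-01] 19.391057312473716 [ 0.85940484 -0.74598867 -1.26371651] [-3.72342555e-01  8.40331535e-02  1.52877375e+00  3.97689767e-05
  1.52679289e+00  8.83304057e-01]
S long_dowel [([209.0, 226.0, 18.0, 54.0], 0.98), ([173.0, 118.0, 19.0, 75.0], 0.94), ([142.0, 170.0, 22.0, 55.0], 0.92)]
S cup_mouth [([236.0, 90.0, 15.0, 32.0], 0.68), ([281.0, 134.0, 22.0, 28.0], 0.59)]
S jig [([213.0, 92.0, 67.0, 61.0], 0.92), ([264.0, 134.0, 73.0, 68.0], 0.73), ([283.0, 131.0, 24.0, 34.0], 0.61)]
T long_dowel []
T cup_mouth [([132.0, 283.0, 23.0, 23.0], 0.91), ([152.0, 188.0, 24.0, 25.0], 0.7)]
T jig [([146.0, 159.0, 48.0, 69.0], 0.95), ([120.0, 249.0, 61.0, 68.0], 0.9)]
W long_dowel [([238.0, 176.0, 44.0, 109.0], 0.78), ([244.0, 278.0, 17.0, 19.0], 0.63), ([295.0, 72.0, 42.0, 28.0], 0.62)]
W cup_mouth [([0.0, 30.0, 35.0, 50.0], 0.89)]
W jig [([0.0, 0.0, 99.0, 116.0], 0.72), ([238.0, 175.0, 39.0, 111.0], 0.69), ([0.0, 135.0, 51.0, 117.0], 0.66)]
```

View pics/e.png

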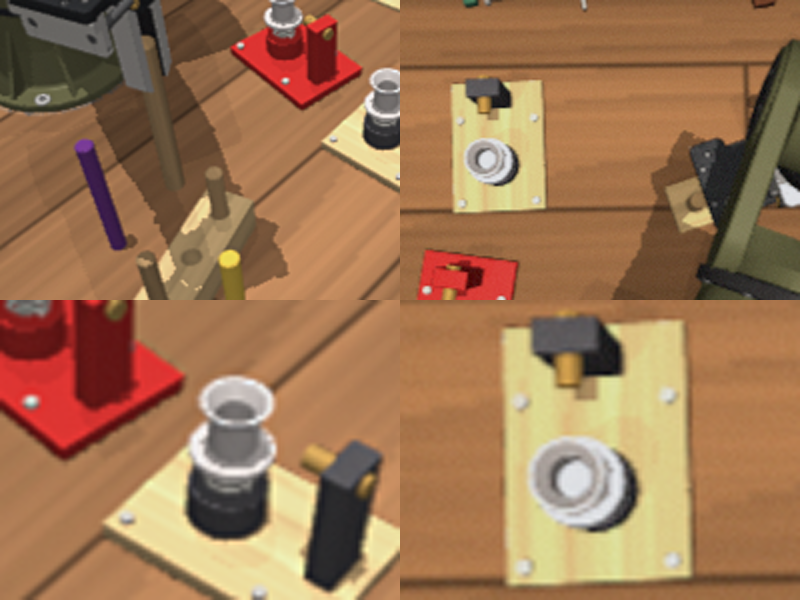

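The rod is held clear of the rack, with its foot at scene pixel about (188,192). The plywood jig's cup mouth is at scene (294,140) and top (163,199.5).

```bash
python3 - <<'E'
from h import *
S,T=cam('scene'),cam('top')
p=tri([ray(S,294.1,140),ray(T,162.8,199.5)]);print(p, onz(S,294.1,140,115),onz(T,162.8,199.5,115))
print('foot pred px',proj(S,[461.8,-141.1,176]))
s=manip.read_state();M=R.from_euler('xyz',s['eef_rot']).as_matrix();p[2]=s['eef_pos'][2];print('tool delta',M.T@(p-s['eef_pos']))
E
```

```text
[492.68296965 178.69547211 112.23500564] [496.34918164 178.96351293 115.        ] [489.97606598 175.7662564  115.        ]
foot pred px [186.39431776 191.28009416]
tool delta [ 1.28593650e+02 -2.94339767e+02  1.24526551e-02]
```

Emit:
send_rows:
  series:
    - [[0,6,-15,0,0],[0,18,-42,0,0],[0,32,-75,0,0],[0,48,-112,0,0],[0,64,-150,0,0],[0,80,-188,0,0],[0,96,-225,0,0],[0,110,-258,0,0],[0,121,-282,0,0],[0,127,-293,0,0]]

```text
clock: 6.35
eef_pos: [491.5, 178.8, 320.3]
eef_rot: [-3.141, 0.0, 0.317]
wrist_force: [0.4, -1.0, -0.2]
finger_gap: 19.5
```

Emit:
send_rows:
  series:
    - [[0,0,0,0,0],[0,0,0,0,0]]

```text
clock: 6.55
eef_pos: [491.6, 176.1, 320.4]
eef_rot: [3.141, 0.0, 0.315]
wrist_force: [0.6, -0.7, -0.7]
finger_gap: 19.2
```

```bash
python3 - <<'E'
from h import *
s=manip.read_state();print(s['clock'],s['eef_pos'],s['eef_rot'],s['finger_gap'],s['wrist_force'])
S,W=cam('scene'),cam('wrist')
save(W,'g.png');np.save('W.npy',W['pose'])
p=s['eef_pos']
m=cv2.resize(S['img'][60:210,230:350],(480,600),interpolation=2)
cv2.imwrite('pics/h.png',m[:,:,::-1])
print('W foot',proj(W,[p[0],p[1],p[2]-145.7]),'cup',proj(W,[492.7,177,115]))
print('S foot',proj(S,[p[0],p[1],p[2]-145.7]),'cup',proj(S,[492.7,177,115]))
E
```

```text
6.55 [491.63891044 176.07687602 320.37485652] [3.14134192e+00 2.59494499e-04 3.14810139e-01] 19.18247364388143 [ 0.61786906 -0.74322518 -0.67559367]
W foot [258.20539917 183.45883568] cup [257.80296696 171.06037928]
S foot [293.73724294 120.92570762] cup [292.46316421 139.76489087]
```

View pics/g.png

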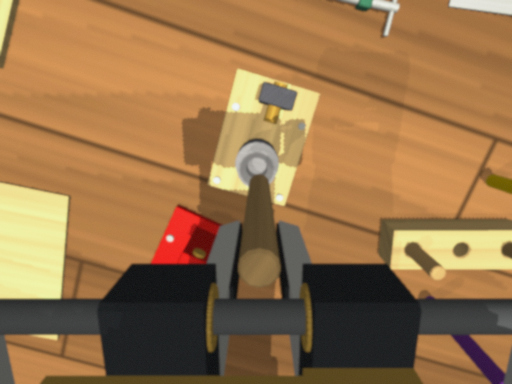

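View pics/h.png

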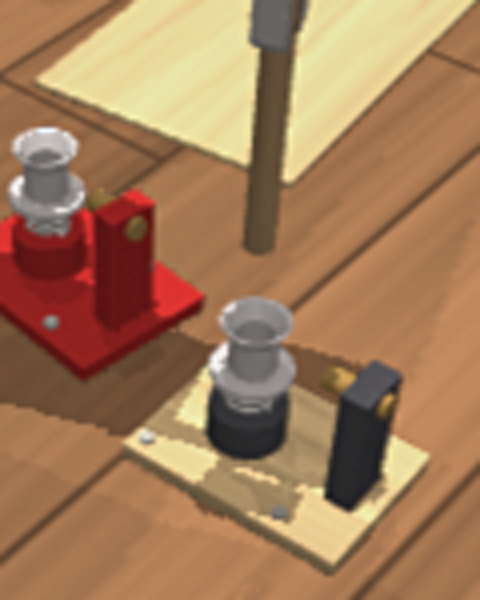

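```bash
python3 - <<'E'
from h import *
W=cam('wrist');s=manip.read_state();p=np.array(s['eef_pos'])
x0,y0=208,122;im=cv2.resize(W['img'][y0:y0+80,x0:x0+100],(800,640),interpolation=2)[:590].copy()
raw=im.copy()
for ctr,r,z,col in(((492.7,177),19.5,115,(255,0,0)),((492.7,177),28,82,(0,255,0)),((p[0],p[1]),10,p[2]-145.7,(0,0,255))):
    q=np.array([proj(W,[ctr[0]+r*np.cos(a),ctr[1]+r*np.sin(a),z]) for a in np.linspace(0,6.28,60)])
    cv2.polylines(im,[(((q-[x0,y0]+.5)*8)).astype(np.int32)],True,col,1)
cv2.imwrite('pics/i.png',np.hstack([raw,im])[:,200:] [:, :][:,:,::-1] if 0 else im[:,:,::-1])
E
```

```text
(no output)
```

View pics/i.png

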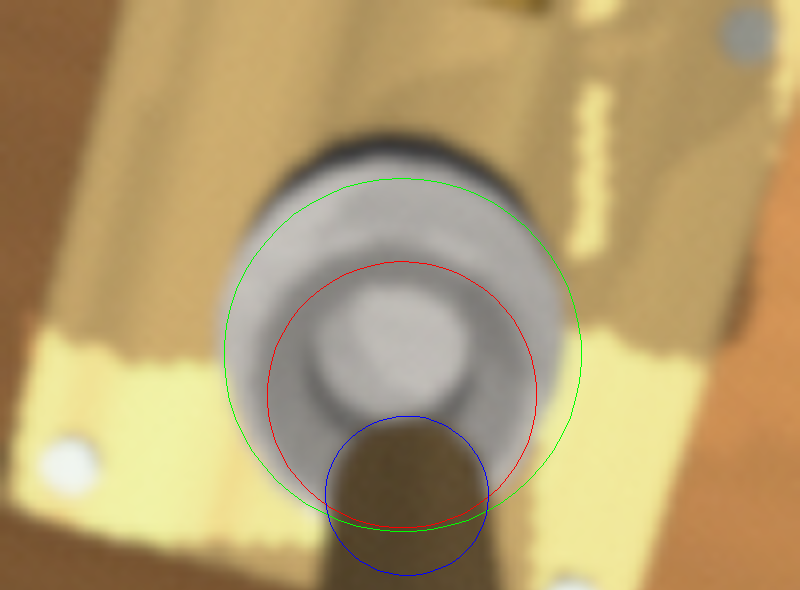

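The rendering matches the model. The foot is where predicted, and the cup sits about 1.7 mm ahead in tool x and 2 mm toward -y. I'm correcting that and descending into the cup.

Emit:
send_rows:
  series:
    - [[0,1.7,-2,10,0],[0,1.7,-2,25,0],[0,1.7,-2,38,0],[0,1.7,-2,46,0],[0,1.7,-2,52,0],[0,1.7,-2,57,0],[0,1.7,-2,61,0],[0,1.7,-2,65,0],[0,1.7,-2,69,0],[0,1.7,-2,73,0]]

```text
clock: 7.7
eef_pos: [492.6, 179.3, 247.2]
eef_rot: [3.142, -0.0, 0.315]
wrist_force: [-1.0, 1.3, -1.0]
finger_gap: 19.4
```

Emit:
send_rows:
  series:
    - [[0,0,0,3,0],[0,0,0,6,0],[0,0,0,9,0],[0,0,0,12,0],[0,0,0,15,0],[0,0,0,18,0],[0,0,0,18,0]]

```text
clock: 8.4
eef_pos: [492.4, 179.3, 229.0]
eef_rot: [-3.142, 0.001, 0.315]
wrist_force: [-0.0, 0.4, -1.2]
finger_gap: 19.2
```

```bash
python3 - <<'E'
from h import *
s=manip.read_state();print(s['clock'],s['eef_pos'],s['finger_gap'],s['wrist_force'],s['moment'])
S,T=cam('scene'),cam('top')
m=np.hstack([cv2.resize(S['img'][60:200,235:335],(400,560),interpolation=2),cv2.resize(T['img'][130:270,110:210],(400,560),interpolation=2)])
cv2.imwrite('pics/j.png',m[:,:,::-1])
E
```

```text
8.4 [492.44362601 179.30843639 229.0034098 ] 19.15400323949601 [-0.04973282  0.40835338 -1.20339326] [ 0.01988527  0.00934418 -0.02112413]
```

View pics/j.png

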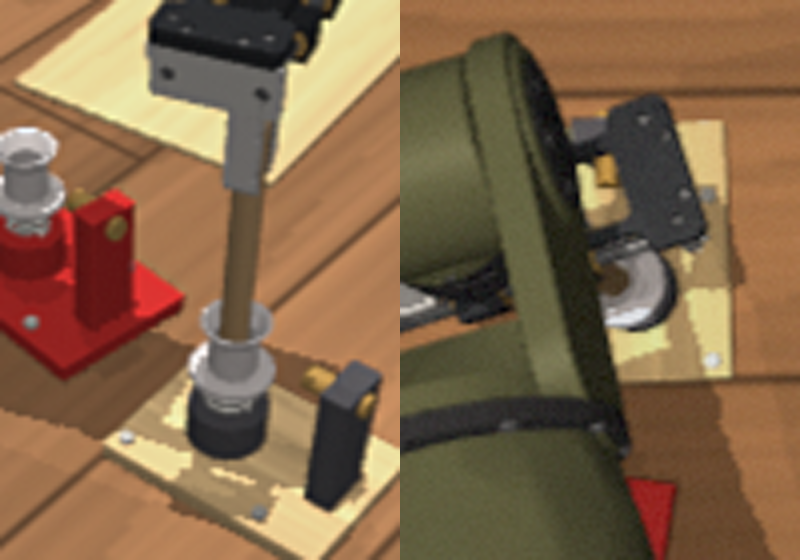

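The dowel is standing inside the flare of the plywood jig's cup, with no side force. Now pressing slowly.

Emit:
send_rows:
  series:
    - [[0,0,0,1.5,0],[0,0,0,3,0],[0,0,0,4.5,0],[0,0,0,6,0],[0,0,0,7.5,0],[0,0,0,9,0],[0,0,0,10.5,0],[0,0,0,12,0],[0,0,0,12,0]]
  newtons: 60

```text
clock: 9.4
eef_pos: [492.6, 179.4, 217.4]
eef_rot: [-3.142, -0.0, 0.315]
wrist_force: [0.6, -0.8, 4.0]
finger_gap: 19.2
```

Emit:
send_rows:
  series:
    - [[0,0,0,1.5,0],[0,0,0,3,0],[0,0,0,4.5,0],[0,0,0,6,0],[0,0,0,7.5,0],[0,0,0,9,0],[0,0,0,10.5,0],[0,0,0,12,0],[0,0,0,12,0]]

```text
clock: 10.3
eef_pos: [492.7, 179.4, 205.5]
eef_rot: [3.142, -0.0, 0.315]
wrist_force: [-0.1, 0.1, 6.9]
finger_gap: 18.9
```

Emit:
send_rows:
  series:
    - [[0,0,0,1,0],[0,0,0,2,0],[0,0,0,3,0],[0,0,0,4,0],[0,0,0,5,0],[0,0,0,5,0]]

```text
clock: 10.9
eef_pos: [492.7, 179.4, 200.7]
eef_rot: [3.142, -0.001, 0.315]
wrist_force: [-1.1, -0.7, 7.4]
finger_gap: 19.1
```

Emit:
send_rows:
  series:
    - [[0,0,0,0.5,0],[0,0,0,1,0],[0,0,0,1,0]]

```text
clock: 11.2
eef_pos: [492.7, 179.4, 199.8]
eef_rot: [-3.142, -0.001, 0.315]
wrist_force: [-0.7, 0.2, 8.7]
finger_gap: 19.2
```

Emit:
send_rows:
  series:
    - [[0,0,0,0.3,0],[0,0,0,0.6,0],[0,0,0,0.6,0]]

```text
clock: 11.5
eef_pos: [492.8, 179.4, 199.3]
eef_rot: [3.142, -0.001, 0.315]
wrist_force: [-1.4, -0.3, 8.8]
finger_gap: 19.1
```

Emit:
send_rows:
  series:
    - [[0,0,0,0.3,0],[0,0,0,0.6,0],[0,0,0,0.6,0]]

```text
clock: 11.8
eef_pos: [492.8, 179.4, 198.7]
eef_rot: [3.142, -0.001, 0.315]
wrist_force: [-0.3, 0.4, 8.0]
finger_gap: 19.1
```

Emit:
send_rows:
  series:
    - [[0,0,0,0.3,0],[0,0,0,0.5,0],[0,0,0,0.5,0]]

```text
clock: 12.1
eef_pos: [492.9, 179.5, 198.6]
eef_rot: [3.142, -0.002, 0.315]
wrist_force: [-1.0, -0.2, 11.8]
finger_gap: 19.0
```

The stop is reached at TCP z ≈198.6, where 198.7 was predicted. Building the force up to about 20 N.

Emit:
send_rows:
  series:
    - [[0,0,0,0.3,0],[0,0,0,0.5,0],[0,0,0,0.5,0]]

```text
clock: 12.4
eef_pos: [493.1, 179.5, 198.6]
eef_rot: [3.142, -0.002, 0.315]
wrist_force: [-2.3, -0.7, 15.6]
finger_gap: 19.1
```

Emit:
send_rows:
  series:
    - [[0,0,0,0.2,0],[0,0,0,0.4,0],[0,0,0,0.4,0]]

```text
clock: 12.7
eef_pos: [493.2, 179.6, 198.6]
eef_rot: [3.142, -0.003, 0.315]
wrist_force: [-3.1, -1.5, 19.1]
finger_gap: 19.1
```

Emit:
send_rows:
  series:
    - [[0,0,0,0,0],[0,0,0,0,0],[0,0,0,0,0],[0,0,0,0,0],[0,0,0,0,0],[0,0,0,0,0],[0,0,0,0,0],[0,0,0,0,0]]

```text
clock: 13.5
eef_pos: [493.2, 179.5, 198.6]
eef_rot: [3.141, -0.003, 0.315]
wrist_force: [-2.5, -0.6, 19.8]
finger_gap: 18.8
```

```bash
python3 - <<'E'
from h import *
s=manip.read_state();print(s['clock'],s['eef_pos'],s['finger_gap'],s['wrist_force'],s['moment'])
S=cam('scene')
m=np.hstack([cv2.resize(S['img'][60:200,235:335],(400,560),interpolation=2),cv2.resize(S['img'][120:330,140:290],(400,560),interpolation=2)])
cv2.imwrite('pics/k.png',m[:,:,::-1])
E
```

```text
13.5 [493.18944415 179.54313648 198.5707472 ] 18.755012091098724 [-2.45033866 -0.59455071 19.81819749] [-0.21604793  0.77670436 -0.00689492]
```

View pics/k.png

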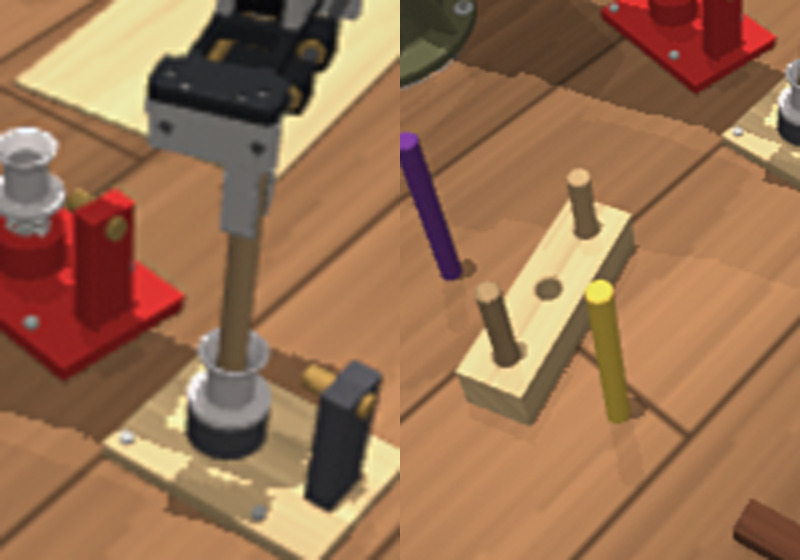

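The flange is down on the boss with no spring showing. The dowel is upright, the short dowels are untouched, and the force is steady at about 20 N. Handing in.

```bash
python3 -c "
from cell import manip
print(manip.sign_off())"
```

```text
the job is handed in; nothing more can be done
None
```

The longest dowel, from the rack's middle hole, is standing in the plywood jig's cup and pressed onto the stop. The gripper still holds it at the 60 N grip setting. I handed the job in at about 13.5 s of the 51 s allowed.

**Cup on the stop:** The last reading shows a steady push of about 20 N, inside the 15 to 25 N range. The tool stopped moving at 198.6 mm, where I had predicted the stop at 198.7 mm. The final picture shows the cup's flange down on the boss with no spring visible.

**Other objects:** The two shorter dowels, the purple and yellow look-alikes and the red jig look unmoved in that picture. The clamp was not in the final picture and only an edge of the square was, but the arm never went near either.

**Disagreements:** The first two-camera estimate put the dowel's top about 6 mm low, at 184 mm against 190. The camera views of the cup's centre differed by 2 to 3 mm, so I shifted about 2 mm before lowering the dowel. It went in with no noticeable side force. Once pressed down, a small side force of about 2.5 N remained.

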